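Sign out the dial padlock

TASK

Sign out the padlock: hook the metal tag from its parking post over the left half of the rail, slide it along, still hooked, until it hangs right above the pointed marker, and let go. With the padlock lying in its nest, turn the dial clockwise, feeling its clicks, until its white line points at the index mark beside the shackle, then pull the shackle fully out. Lift the opened padlock out and finish while still holding it, still, level and dial up, at least 15 cm above the worktop, without knocking over a bottle.

Things in the scene. Friction and masses are not known exactly. Their poses are not given: they have to be found in the camera images.
- tag: Loose aluminium tag, 70 g, hanging level on the parking post. Origin: middle of the underside of the hook's bridge, the point that rests on post or rail; z up. The hook is a channel open below, 20 mm wide inside in x, 40 mm long in y. At -x hangs a plate 4 mm thick, 60 mm wide, narrowing to a pointer that ends at z -95 mm; at +x a lip to z -22 mm.
- tag_tab (a point): Grip point of the tag: middle of its upright tab, 30 mm above the tag's origin; axes as the tag's. The tab is 9 mm thick in x, 30 mm wide in y, and spans from 26 mm below to 18 mm above this point. Grip from above across its thickness.
- post: Fixed dark steel parking post, 14 mm thick in x, 40 mm wide in y, top at z = 110 mm, on a 60 x 80 mm foot. Origin: centre of its underside.
- rail: Fixed horizontal steel bar, 12 mm in diameter, along its y axis, between upright end posts (r 8 mm) at y = +-180 mm. Origin: on the worktop under the bar's middle; bar axis at z 170 mm, top at z 176 mm. +y is its left half. The hooked tag's origin is at about (0, y, 176 mm) in this frame. Lower the tag at y +30 to +140 mm, not over the right half.
- mark: Fixed pointed marker, 73 mm high, standing under the right (-y) half of the rail, 11 mm in front of the bar (under the tag's plate). Origin: centre of its underside; axes parallel to the rail's. The tag belongs at the same y along the rail, within 8 mm.
- nest: Fixed black cradle 82 x 82 mm: floor 20 mm above the worktop, rims 5 to 10 mm above the floor, and beside the shackle two stubs 18 mm above the floor that hold the lock back when the shackle is pulled. About 2 mm of play; open upward. Origin: centre of the underside; axes as the lock's at the start.
- lock: Loose steel padlock, about 0.35 kg, lying on its back in the nest: body 66 x 66 x 26 mm. Origin: centre of its underside (20 mm above the worktop at the start); z up through the dial, -y towards the shackle. A small raised black index mark lies on the top face at its -y edge; tick lines every 24 degrees.
- lock_dial (a joint): Dial angle in rad, anticlockwise positive seen from above. Starts at 0.7 to 1.4; at 0 the white line points at the index mark (lock -y) and, within +-0.13, the shackle is free. Clicks into a notch every 0.419 rad, one at 0, with up to about 0.1 N m between; let go near a notch, it settles there. Range -0.7 to 1.9. Held once the shackle is out.
- dial_grip (a point): Middle of the dial's grip bar, on the dial's vertical axis, 44 mm above the lock's underside; turns with the dial. The bar is 12 mm thick in x, 40 mm long in y, from 12 mm below (top of the 52 mm dial disc) to 12 mm above this point. The white line is on its -y end.
- lock_shackle (a joint): Shackle travel in m: 0 closed, 0.020 fully out (stop); open above 0.014. Slides towards the lock's -y with about 1.5 N of friction and a little damping, no spring, stays where left. Blocked after about 1 mm unless the dial is at 0.
- shackle_grip (a point): Midway between the two shackle legs, 29 mm out from the lock's face, 13 mm above its underside; axes as the lock's; moves with the shackle. Legs 8 mm square along y, 48 mm over their outsides in x; the cross bar is 13 mm farther out. Worktop free below. Grip from above across both legs (closing along x); the lock may be pulled open and lifted by this grip.
- bottle_a: Brown bottle with black cap, 42 mm wide, 88 mm high, standing on the worktop; a bystander. Origin: centre of underside, z up.
- bottle_g: White bottle with green cap, 33 mm wide, 66 mm high, a bystander. Origin: centre of underside, z up.
There are look-alikes about, which are no part of the job. Leave any blue or yellow look-alike of the mark alone.

How it is judged:
By the outcome, as a careful person would: the job done as asked, in the order asked, and still so for the second after the job is handed in, while the arm keeps its last pose, push and grip.
It also fails if it takes over 61 s, if anything falls off the work surface, if the arm or the gripper's body presses on something with over 40 N, if the wrist force passes 120 N, or if a joint passes its speed limit or range.

ROBOT

A 6-joint arm with a two-finger parallel gripper is mounted at the origin on a cart in front of the work surface, level with it; the furniture and walls round the work are solid. World frame = base frame: x ahead of the robot, y to its left, z up, the work surface at z = 0. Lengths are in m, angles in rad, forces in N, time in s.
With the tool pointing down it reaches from about 0.275 to 0.75 m from the base axis. Payload 10.2 kg.
Tool frame: the origin (TCP) lies at the very end of the fingers, on their centre line; the grasp point (between the pads) lies 19 mm behind it (grip_point_offset is the distance from the TCP to the grasp point, in m); z points along the fingers, y is the line along which they close (so a half turn about z gives the same grasp; the last joint's range is limited). The gripper opens to 88 mm and grips with 3 to 60 N. Pads are 18 mm wide; open, the fingers measure 123 mm over their backs; the gripper's body (75 mm by 187 mm) begins 45 mm behind the grasp point.
Start: joints at [1.124, 0.313, 1.498, -0, 1.331, -0.223], TCP at [0.117, 0.512, 0.239] pointing down, gripper open.
Joint ranges: [-2.94, 2.94], [-0.97, 2.17], [0.19, 2.56], [-1.23, 4.37], [0.02, 3.11], [-2.88, 2.88]. Speed limits (rad/s): [2.39, 2.39, 3.01, 3.14, 3.14, 3.14].

INTERFACE

Orientations are given as [roll, pitch, yaw] about the fixed x, y, z axes, in that order (R = Rz(yaw) Ry(pitch) Rx(roll)).
In Python, from bench import * gives the robot as it stands.
- The arm moves only by the shell command python3 -m inch 'ROWS' [FORCE]. ROWS is a JSON object whose one key "series" holds a list of rows, each an object with "jaw": the finger opening in mm, from 0 to 88.1; "offset": the shift along the tool's x, y, z in units of 25 mm (1.0 is 25 mm), a list of three; "roll": the turn about the tool's z in units of 8 degrees (1.0 is 8 degrees). In form: {"series": [{"jaw": jaw, "offset": [tx, ty, tz], "roll": roll}, ...]}. A call has 1 to 12 rows; each row shifts and turns the commanded pose from where the row before left it, along the tool's axes as they then stand; what a row does not reach is not made up. A row lasts 1/10 s, in which the tool goes at most 50 mm and 8.59 degrees, less where a joint would pass 70% of its speed; a pose out of reach is approached as far as the arm can. A call is refused whole if a number of a shift passes 1 or a number of a turn 1, either way. A call with a gripper value outside its range is refused whole. The fingers move at their own pace and stop on an object; FORCE is the grip in N (left out, the last holds). Time passes only in rows, so rows that do not move let the fingers close. It gives the time, the measured TCP pose, the force, the opening and the grip force at its end, in the units of the state.
- read_state(): the state, without advancing time (a new reading comes with each control period).
- read_camera(name): name is "side" or "top"; returns (picture, depth): 420x560x3 uint8, red, green, blue; 420x560 float32, m along the optical axis (not along the pixel's ray), 0 where there is no reading.
- calibration(name): a dict with "mtx" (3x3 intrinsics, pixels), "R" (3x3) and "t" (3): a world point X has camera coordinates R X + t. Camera axes: x right, y down, z forward; pixel columns grow to the right and rows downward; lengths in m; the calibration is good to about 2 mm. A picture is of the moment at which its call begins. calibration takes no time and is no camera call.
- close_job(): hands the job in; it is judged then, once.
Trained networks look in the newest picture that a camera, given by its name, has taken for a name from the list of things; names that differ only in an ending like _2 or _b are one class to them, and where a whole thing is asked for, a point or a joint stands for the part that bears it (a point fixed in the world has none). Each returns a list of dicts, best first, with "score" (0 to 1); they miss things now and then, are a little off and sometimes report something else, mostly with a low value. They report only what shows in the picture. A call takes as long as a camera call. They do not tell look-alikes from the thing itself.
- spot_in(label, camera): "point" ([column, row] in pixels, amid what is visible of it).
- outline_of(label, camera): "mask" (420x560 bool, what is visible of it) and "point" ([column, row] in pixels, amid what is visible of it).
- place_of(label, camera): "point" ([column, row] in pixels: a listed point, or the origin of a listed thing).
The state is a dict: "t": time; "q": joint angles; "dq": joint speeds; "joint_efforts": joint torques, N m; "tool_pos": TCP position; "ee_rot": TCP orientation; "force": force on the tool from outside, world axes, zero at the start; "ft_torque": the same for the moment, N m; "gripper_width": finger opening in m; "finger_force": force on a finger pad.
Only numpy, scipy, OpenCV 4.12 (cv2) and the standard library are available. Lean on these libraries where they do the work, as an engineer would, in place of code of your own. Each camera call takes 0.05 s, during which the arm holds its last target. There are 200 camera calls.

## Working session

There is one attempt and no reset: what is moved stays moved. The work goes in short steps, Python scripts to look and compute and a shell command to move; the robot and the scene stay as the last step left them, time stands still between calls to the robot, and variables do not carry over. Pictures are saved under pics/ and viewed, at most 13 in all, crops included, and the job is handed in when it is done.

```bash
ls; mkdir -p pics; python3 - <<'E'
from bench import *
import cv2,numpy as np
s=read_state();print({k:np.round(v,3).tolist() for k,v in s.items()})
for n in("side","top"):
    p,d=read_camera(n);cv2.imwrite(f"pics/{n}0.png",p[:,:,::-1]);np.save(f"{n}0.npy",d)
    c=calibration(n);C=-c["R"].T@c["t"];print(n,np.round(C,3),np.round(c["R"],2).tolist(),np.round(c["mtx"],0).tolist())
E
```

```text
pics
{'t': 0.0, 'q': [1.124, 0.313, 1.498, -0.0, 1.331, -0.223], 'dq': [0.002, 0.0, -0.001, 0.001, -0.0, 0.002], 'joint_efforts': [-0.001, -40.22, -25.227, 0.069, 0.035, -0.0], 'tool_pos': [0.116, 0.512, 0.238], 'ee_rot': [-3.14, -0.0, 2.918], 'force': [-0.913, 0.126, 0.079], 'ft_torque': [-0.008, 0.031, -0.028], 'finger_force': 0.0, 'gripper_width': 0.088}
side [0.487 0.877 0.785] [[-1.0, -0.05, -0.02], [-0.02, 0.59, -0.81], [0.05, -0.81, -0.59]] [[446.0, 0.0, 279.0], [0.0, 446.0, 204.0], [0.0, 0.0, 1.0]]
top [ 0.451 -0.021  1.046] [[0.01, -1.0, 0.0], [-1.0, -0.01, -0.09], [0.09, -0.0, -1.0]] [[397.0, 0.0, 281.0], [0.0, 397.0, 213.0], [0.0, 0.0, 1.0]]
```

View pics/side0.png

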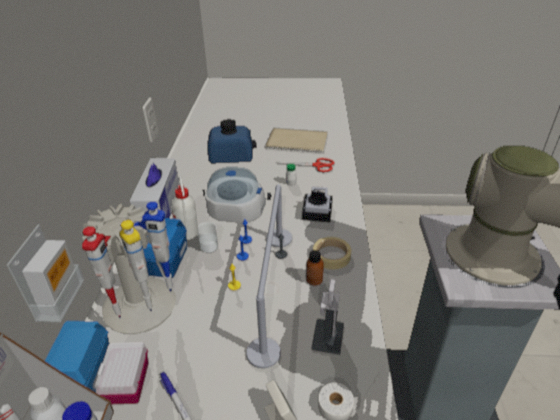

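View pics/top0.png

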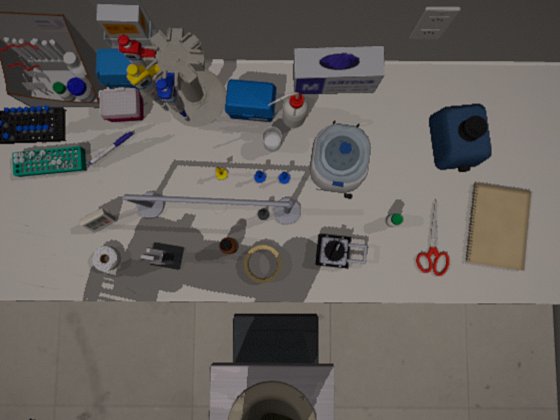

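```bash
cat > h.py <<'E'
from bench import *
import cv2,numpy as np
def ray(n,p):
    c=calibration(n);d=c["R"].T@np.linalg.inv(c["mtx"])@np.array([p[0],p[1],1.]);return -c["R"].T@c["t"],d
def at_z(n,p,z):
    C,d=ray(n,p);return C+d*(z-C[2])/d[2]
def tri(ps,pt):
    (a,u),(b,v)=ray("side",ps),ray("top",pt)
    st=np.linalg.lstsq(np.c_[u,-v],b-a,rcond=None)[0];P,Q=a+u*st[0],b+v*st[1]
    return (P+Q)/2,np.linalg.norm(P-Q)
def proj(n,X):
    c=calibration(n);x=c["mtx"]@(c["R"]@np.array(X)+c["t"]);return x[:2]/x[2]
E
python3 - <<'E'
from h import *
L="tag tag_tab post rail mark nest lock dial_grip shackle_grip bottle_a bottle_g".split()
for n in L:
    r={c:[x for x in place_of(n,c) if x["score"]>.2][:4] for c in("side","top")}
    for c in r: print(n,c,[(np.round(x["point"]).tolist(),round(x["score"],2)) for x in r[c]])
    for a in r["side"]:
        for b in r["top"]:
            P,e=tri(a["point"],b["point"])
            if e<.02: print("   ",np.round(P,3),round(e,4))
E
```

```text
tag side [([330.0, 302.0], 0.82), ([316.0, 281.0], 0.64)]
tag top [([155.0, 255.0], 0.66)]
    [0.43  0.275 0.105] 0.0023
tag_tab side [([334.0, 291.0], 0.68)]
tag_tab top [([150.0, 257.0], 0.83)]
    [0.425 0.275 0.137] 0.0042
post side [([329.0, 335.0], 0.6)]
post top [([168.0, 254.0], 0.57)]
    [ 0.429  0.273 -0.   ] 0.0047
rail side []
rail top []
mark side [([232.0, 285.0], 0.74), ([280.0, 253.0], 0.72), ([242.0, 254.0], 0.68), ([248.0, 241.0], 0.6)]
mark top [([264.0, 213.0], 0.66), ([222.0, 177.0], 0.65), ([259.0, 179.0], 0.54), ([284.0, 178.0], 0.51)]
    [ 0.645  0.136 -0.004] 0.0131
    [0.543 0.024 0.002] 0.0007
    [0.624 0.122 0.086] 0.0031
    [0.636 0.037 0.007] 0.0098
    [ 0.649 -0.029 -0.054] 0.0083
    [0.612 0.117 0.121] 0.0075
    [0.623 0.035 0.049] 0.0023
    [ 0.634 -0.028 -0.006] 0.0046
nest side [([321.0, 214.0], 0.66), ([290.0, 179.0], 0.45), ([315.0, 280.0], 0.23)]
nest top [([328.0, 252.0], 0.67)]
    [ 0.437 -0.147  0.   ] 0.008
    [ 0.439 -0.185 -0.307] 0.0016
lock side [([317.0, 208.0], 0.72)]
lock top [([335.0, 249.0], 0.91)]
    [ 0.446 -0.162  0.013] 0.0036
dial_grip side [([318.0, 192.0], 0.61)]
dial_grip top [([334.0, 250.0], 0.75)]
    [ 0.446 -0.152  0.073] 0.0005
shackle_grip side [([317.0, 193.0], 0.37), ([316.0, 204.0], 0.22)]
shackle_grip top [([360.0, 255.0], 0.54)]
    [ 0.439 -0.226  0.02 ] 0.0098
    [ 0.439 -0.236 -0.03 ] 0.0125
bottle_a side [([314.0, 284.0], 0.91), ([293.0, 180.0], 0.71)]
bottle_a top [([230.0, 241.0], 0.68), ([390.0, 217.0], 0.62)]
    [ 0.462  0.114 -0.016] 0.0112
    [ 0.525 -0.307  0.013] 0.0135
bottle_g side [([314.0, 284.0], 0.91), ([293.0, 180.0], 0.71)]
bottle_g top [([230.0, 241.0], 0.68), ([390.0, 217.0], 0.62)]
    [ 0.462  0.114 -0.016] 0.0112
    [ 0.525 -0.307  0.013] 0.0135
```

The pictures show four marker-type things: dark at side (280,253)/top (264,213), blue at side (242,254),(248,241)/top (259,179),(284,178), and yellow at side (232,285)/top (222,177). The dark one stands under the rail's right half, so it is the mark. I'll confirm with one crop composite and measure the rail, tag and lock axes.

```bash
python3 - <<'E'
from h import *
t=cv2.imread("pics/top0.png");s=cv2.imread("pics/side0.png")
def c(im,x0,y0,w,h): return cv2.resize(im[y0:y0+h,x0:x0+w],(400,300),interpolation=cv2.INTER_CUBIC)
cv2.imwrite("pics/comp.png",np.vstack([np.hstack([c(t,310,220,80,60),c(t,130,230,80,60)]),np.hstack([c(s,230,200,80,60),c(t,190,160,120,90)])]))
def cloud(n):
    d=np.load(f"{n}0.npy");k=calibration(n);v,u=np.mgrid[:420,:560]
    X=np.stack([u,v,np.ones_like(u)],-1)@np.linalg.inv(k["mtx"]).T*d[...,None]
    W=(X-k["t"])@k["R"];W[d==0]=np.nan;return W
for n in("top","side"):
    W=cloud(n)
    m=(abs(W[...,2]-.172)<.012)&(abs(W[...,0]-.56)<.06)&(W[...,1]>-.1)&(W[...,1]<.4)
    P=W[m];c0=P.mean(0);u=np.linalg.svd(P-c0)[2][0];print(n,"bar",len(P),c0.round(3),u.round(3),"ends",P[:,1].min().round(3),P[:,1].max().round(3),"x=a+b*y",np.polyfit(P[:,1],P[:,0],1).round(3))
    for nm,x,y,z0,z1,r in(("tab",.43,.275,.125,.16,.04),("dial",.446,-.155,.065,.085,.04),("body",.446,-.155,.04,.05,.05),("mark",.543,.024,.04,.09,.03),("postfoot",.43,.27,.005,.02,.06)):
        m=(abs(W[...,0]-x)<r)&(abs(W[...,1]-y)<r)&(W[...,2]>z0)&(W[...,2]<z1);P=W[m]
        if len(P)>2:
            q=cv2.minAreaRect((P[:,:2]*1000).astype(np.float32));print(n,nm,len(P),P.mean(0).round(3),"zmax",P[:,2].max().round(3),"rect",np.round(q[0],1),np.round(q[1],1),round(q[2],1))
E
```

```text
top bar 923 [0.555 0.142 0.175] [-0.038 -0.999  0.001] ends -0.044 0.33 x=a+b*y [0.038 0.55 ]
top tab 81 [0.43  0.271 0.151] zmax 0.16 rect [429.8 274.8] [30.9  9. ] 80.5
top dial 87 [ 0.445 -0.156  0.076] zmax 0.08 rect [ 445.2 -156.3] [12.7 39.3] 65.5
top body 363 [ 0.445 -0.156  0.046] zmax 0.05 rect [ 442.3 -161.2] [72.7 80.6] 0.4
top mark 31 [0.54  0.024 0.066] zmax 0.074 rect [540.2  23.7] [12.9 12.4] 0.9
top postfoot 403 [0.433 0.263 0.008] zmax 0.02 rect [423.7 265.3] [ 86.  105.5] 4.5
side bar 720 [0.556 0.185 0.175] [ 0.037  0.999 -0.006] ends -0.037 0.335 x=a+b*y [0.037 0.549]
side tab 118 [0.43  0.285 0.149] zmax 0.16 rect [429.2 278.7] [30.9  8.9] 80.7
side dial 83 [ 0.445 -0.15   0.073] zmax 0.082 rect [ 445.7 -151.7] [14.6 40.1] 68.4
side body 184 [ 0.446 -0.138  0.046] zmax 0.05 rect [ 446.8 -154. ] [73.4 76. ] 83.2
side mark 42 [0.54  0.031 0.061] zmax 0.075 rect [540.1  31. ] [12.5 10.7] 3.1
side postfoot 726 [0.431 0.286 0.009] zmax 0.02 rect [444.7 275.8] [81.3 91.7] 80.1
```

View pics/comp.png

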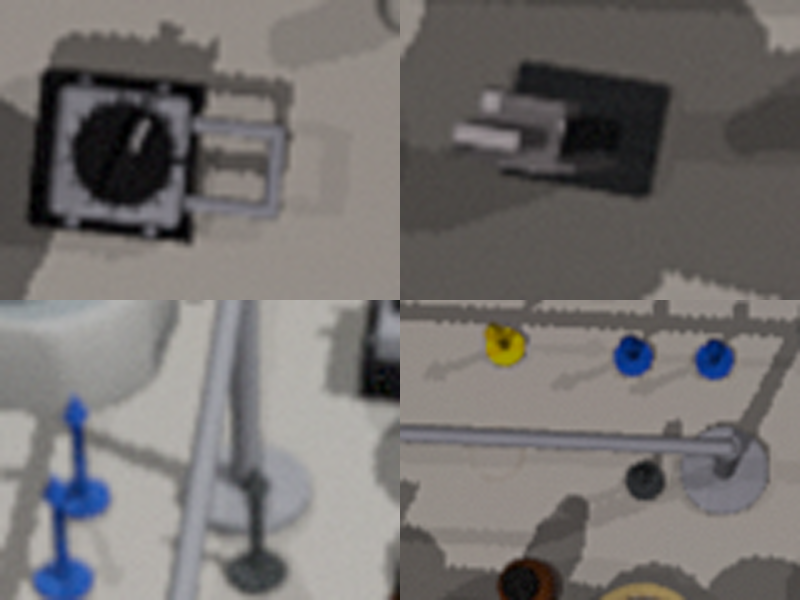

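Crop: the dark marker is confirmed at composite (255,525) lower left, i.e. under the rail's right half, in front of the bar. The lock's shackle points to world -y, with the white line about 65° anticlockwise from it. The tag's tab is at (500,140) upper right, on the post. Measured heights agree with the text (tab top 0.158, bar top 0.176, dial top 0.077).

```bash
python3 -m inch '{"series":[{"jaw":60,"offset":[-1,-0.45,0],"roll":0},{"jaw":60,"offset":[-1,-0.45,0],"roll":0},{"jaw":60,"offset":[-1,-0.45,0],"roll":0},{"jaw":60,"offset":[-1,-0.45,0],"roll":0},{"jaw":60,"offset":[-1,-0.45,0],"roll":0},{"jaw":60,"offset":[-1,-0.45,0],"roll":0},{"jaw":60,"offset":[-1,-0.45,0],"roll":0},{"jaw":60,"offset":[-1,-0.45,0],"roll":0},{"jaw":60,"offset":[-1,-0.45,0],"roll":0},{"jaw":60,"offset":[-1,-0.45,0],"roll":0},{"jaw":60,"offset":[-1,-0.45,0],"roll":0},{"jaw":60,"offset":[-1,-0.45,0],"roll":0}]}' 40
python3 -m inch '{"series":[{"jaw":60,"offset":[0,0,0],"roll":1},{"jaw":60,"offset":[0,0,0],"roll":1},{"jaw":60,"offset":[0,0,0],"roll":1},{"jaw":60,"offset":[0,0,0],"roll":1},{"jaw":60,"offset":[0,0,0],"roll":1},{"jaw":60,"offset":[0,0,0],"roll":1},{"jaw":60,"offset":[0,0,0],"roll":1},{"jaw":60,"offset":[0,0,0],"roll":1},{"jaw":60,"offset":[0,0,0],"roll":1},{"jaw":60,"offset":[0,0,0],"roll":1},{"jaw":60,"offset":[0,0,0],"roll":0.85},{"jaw":60,"offset":[0,0,0],"roll":0}]}'
cat >> h.py <<'E'
def go(x,y,z=None,yawdeg=None):
    s=read_state();p=np.array(s["tool_pos"]);yaw=s["ee_rot"][2]
    d=np.array([x,y,p[2] if z is None else z])-p
    print("t",round(s["t"],2),"tcp",p.round(4),"rpy",np.round(np.degrees(s["ee_rot"]),1),"w",round(s["gripper_width"],4),"F",np.round(s["force"],1))
    a,b=np.cos(yaw),np.sin(yaw)
    print("units",np.round(np.array([d[0]*a+d[1]*b,d[0]*b-d[1]*a,-d[2]])/.025,2),"roll",None if yawdeg is None else round((np.degrees(yaw)-yawdeg)/8,2))
E
python3 - <<'E'
from h import *
go(.4295,.2765,.121,80.5)
d=np.load("top0.npy");k=calibration("top");v,u=np.mgrid[:420,:560]
X=np.stack([u,v,np.ones_like(u)],-1)@np.linalg.inv(k["mtx"]).T*d[...,None];W=(X-k["t"])@k["R"]
m=(abs(W[...,0]-.44)<.035)&(W[...,1]<-.203)&(W[...,1]>-.26)&(W[...,2]>.025)&(W[...,2]<.042);P=W[m]
print("shackle",len(P),P.mean(0).round(4),cv2.minAreaRect((P[:,:2]*1000).astype(np.float32)))
m=(abs(W[...,0]-.44)<.05)&(abs(W[...,1]+.155)<.06)&(W[...,2]>.025)&(W[...,2]<.056);P=W[m]
print("all body",cv2.minAreaRect((P[(P[:,1]>-.195)&(P[:,2]>.04)][:,:2]*1000).astype(np.float32)))
E
```

```text
t: 2.4
tool_pos: [0.3799, 0.3129, 0.2388]
ee_rot: [3.141, 0.0, 2.918]
force: [0.9, -0.5, 0.3]
gripper_width: 0.0598
finger_force: 0.0
t: 3.6
tool_pos: [0.3791, 0.3137, 0.2388]
ee_rot: [3.141, -0.0, 1.402]
force: [-0.0, -0.7, -0.3]
gripper_width: 0.0602
finger_force: 0.0
t 3.6 tcp [0.3791 0.3137 0.2388] rpy [180.   -0.   80.3] w 0.0602 F [-0.  -0.7 -0.3]
units [-1.13  2.24  4.71] roll -0.02
shackle 127 [ 0.439  -0.2246  0.0371] ((438.9473876953125, -220.22024536132812), (35.8953971862793, 49.31615447998047), 87.85392761230469)
all body ((444.0084533691406, -158.06341552734375), (69.7656021118164, 68.63865661621094), 83.8620834350586)
```

```bash
python3 -m inch '{"series":[{"jaw":60,"offset":[-0.4,0.8,0],"roll":0},{"jaw":60,"offset":[-0.4,0.8,0],"roll":0},{"jaw":60,"offset":[-0.33,0.64,0],"roll":0},{"jaw":60,"offset":[0,0,0],"roll":0},{"jaw":60,"offset":[0,0,0.9],"roll":0},{"jaw":60,"offset":[0,0,0.9],"roll":0},{"jaw":60,"offset":[0,0,0.9],"roll":0},{"jaw":60,"offset":[0,0,0.9],"roll":0},{"jaw":60,"offset":[0,0,0.6],"roll":0},{"jaw":60,"offset":[0,0,0.5],"roll":0},{"jaw":60,"offset":[0,0,0],"roll":0}]}'
python3 - <<'E'
from h import *
go(.4295,.2765,.121,80.5)
for c in("side",):
    p,d=read_camera(c);cv2.imwrite("pics/side1.png",cv2.resize(p[230:370,230:420,::-1],(760,560)))
E
```

```text
t: 4.7
tool_pos: [0.4286, 0.2766, 0.12]
ee_rot: [-3.139, 0.001, 1.404]
force: [0.2, -0.8, 0.1]
gripper_width: 0.0602
finger_force: 0.0
t 4.7 tcp [0.4286 0.2766 0.12  ] rpy [-1.799e+02  1.000e-01  8.050e+01] w 0.0602 F [ 0.2 -0.8  0.1]
units [ 0.    0.04 -0.04] roll -0.0
```

View pics/side1.png

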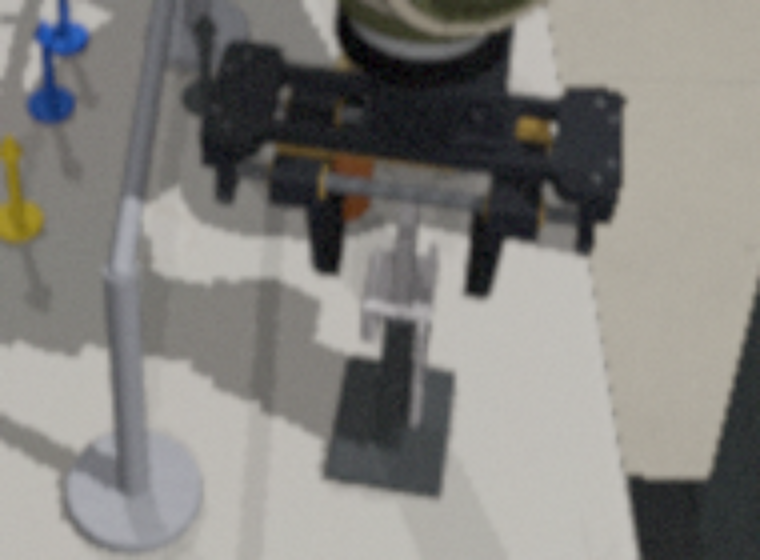

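The tab at (407,250) is centred between the fingers at (325,265) and (480,290). I'll close and lift.

```bash
python3 -m inch '{"series":[{"jaw":0,"offset":[0,0,0],"roll":0},{"jaw":0,"offset":[0,0,0],"roll":0},{"jaw":0,"offset":[0,0,0],"roll":0},{"jaw":0,"offset":[0,0,0],"roll":0},{"jaw":0,"offset":[0,0,0],"roll":0},{"jaw":0,"offset":[0,0,0],"roll":0},{"jaw":0,"offset":[0,0,0],"roll":0},{"jaw":0,"offset":[0,0,0],"roll":0}]}' 40
python3 -m inch '{"series":[{"jaw":0,"offset":[0,0,-0.3],"roll":0},{"jaw":0,"offset":[0,0,-0.7],"roll":0},{"jaw":0,"offset":[0,0,-0.9],"roll":0},{"jaw":0,"offset":[0,0,-0.9],"roll":0},{"jaw":0,"offset":[0,0,-0.9],"roll":0},{"jaw":0,"offset":[0,0,-0.7],"roll":0},{"jaw":0,"offset":[0,0,-0.4],"roll":0},{"jaw":0,"offset":[0,0,0],"roll":0}]}' 
python3 - <<'E'
from h import *
read_camera("side");read_camera("top")
for n in("tag_tab","tag"):
    a,b=place_of(n,"side"),place_of(n,"top")
    if a and b: print(n,a[0]["score"],b[0]["score"],tri(a[0]["point"],b[0]["point"]))
y=.215;go(.5495+.0375*y,y,None,87.85)
E
```

```text
t: 5.55
tool_pos: [0.4295, 0.2765, 0.1212]
ee_rot: [-3.141, 0.0, 1.403]
force: [0.4, 0.2, 0.8]
gripper_width: 0.0088
finger_force: 40.0
t: 6.35
tool_pos: [0.4299, 0.2766, 0.2424]
ee_rot: [3.14, -0.001, 1.403]
force: [-0.6, -0.2, -1.8]
gripper_width: 0.0086
finger_force: 40.0
tag_tab 0.63 0.63 (array([0.43231236, 0.27156971, 0.26161225]), np.float64(0.0047209002997143645))
tag 0.82 0.49 (array([0.42985078, 0.27461459, 0.22852554]), np.float64(0.0006560662118637319))
t 6.65 tcp [0.4294 0.2764 0.2405] rpy [-179.9    0.    80.4] w 0.0089 F [ 0.7  0.6 -0.6]
units [-1.56  5.47 -0.  ] roll -0.93
```

```bash
python3 -m inch '{"series":[{"jaw":0,"offset":[0,0,0],"roll":-0.93},{"jaw":0,"offset":[0,0,0],"roll":0},{"jaw":0,"offset":[-0.1,0.5,0],"roll":0},{"jaw":0,"offset":[-0.2,0.8,0],"roll":0},{"jaw":0,"offset":[-0.2,0.8,0],"roll":0},{"jaw":0,"offset":[-0.2,0.8,0],"roll":0},{"jaw":0,"offset":[-0.2,0.8,0],"roll":0},{"jaw":0,"offset":[-0.2,0.6,0],"roll":0},{"jaw":0,"offset":[-0.2,0.4,0],"roll":0},{"jaw":0,"offset":[0,0,0],"roll":0}]}'
python3 - <<'E'
from h import *
y=.215;go(.5495+.0375*y,y,None,87.85)
E
```

```text
t: 7.65
tool_pos: [0.5468, 0.2386, 0.2406]
ee_rot: [-3.141, 0.0, 1.53]
force: [-0.5, 0.6, -0.7]
gripper_width: 0.0082
finger_force: 40.0
t 7.65 tcp [0.5468 0.2386 0.2406] rpy [-180.     0.    87.7] w 0.0082 F [-0.5  0.6 -0.7]
units [-0.93  0.47 -0.  ] roll -0.02
```

```bash
python3 -m inch '{"series":[{"jaw":0,"offset":[-0.5,0.25,0],"roll":0},{"jaw":0,"offset":[-0.43,0.22,0],"roll":0},{"jaw":0,"offset":[0,0,0],"roll":0}]}'
python3 - <<'E'
from h import *
go(.5495+.0375*.215,.215,.189,87.85)
p,d=read_camera("side");cv2.imwrite("pics/side2.png",cv2.resize(p[160:320,190:380,::-1],(712,600),interpolation=cv2.INTER_CUBIC))
E
```

```text
t: 7.95
tool_pos: [0.5571, 0.2143, 0.2413]
ee_rot: [3.141, 0.0, 1.531]
force: [0.3, 1.3, -0.7]
gripper_width: 0.009
finger_force: 40.0
t 7.95 tcp [0.5571 0.2143 0.2413] rpy [180.    0.   87.7] w 0.009 F [ 0.3  1.3 -0.7]
units [0.03 0.02 2.09] roll -0.02
```

View pics/side2.png

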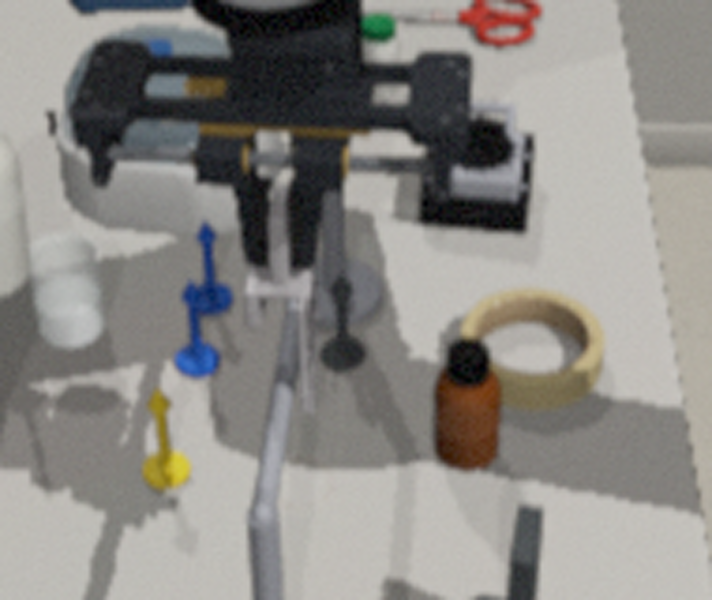

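The hook's channel (lip at (255,310), plate at (305,330)) straddles the bar passing at about (290,320). I'll lower it gently.

```bash
python3 -m inch '{"series":[{"jaw":0,"offset":[0,0.02,0.4],"roll":0},{"jaw":0,"offset":[0,0,0.4],"roll":0},{"jaw":0,"offset":[0,0,0.4],"roll":0},{"jaw":0,"offset":[0,0,0.3],"roll":0},{"jaw":0,"offset":[0,0,0],"roll":0}]}'
python3 - <<'E'
from h import *
go(.5495+.0375*.215,.215,.188,87.85)
E
```

```text
t: 8.5
tool_pos: [0.5566, 0.2159, 0.2022]
ee_rot: [-3.139, 0.001, 1.533]
force: [0.0, 0.5, -0.2]
gripper_width: 0.0087
finger_force: 40.0
t 8.5 tcp [0.5566 0.2159 0.2022] rpy [-179.9    0.    87.8] w 0.0087 F [ 0.   0.5 -0.2]
units [-0.03  0.04  0.57] roll -0.0
```

```bash
python3 -m inch '{"series":[{"jaw":0,"offset":[0,0.03,0.25],"roll":0},{"jaw":0,"offset":[0,0,0.25],"roll":0},{"jaw":0,"offset":[0,0,0],"roll":0},{"jaw":0,"offset":[-0.4,0,0],"roll":0},{"jaw":0,"offset":[-0.8,0,0],"roll":0},{"jaw":0,"offset":[-0.8,0,0],"roll":0},{"jaw":0,"offset":[-0.8,0,0],"roll":0},{"jaw":0,"offset":[-0.8,0,0],"roll":0},{"jaw":0,"offset":[-0.8,0,0],"roll":0},{"jaw":0,"offset":[-0.8,0,0],"roll":0},{"jaw":0,"offset":[-0.4,0,0],"roll":0},{"jaw":0,"offset":[0,0,0],"roll":0}]}'
python3 - <<'E'
from h import *
y=.025
go(.5495+.0375*y,y,.188,87.85)
p,d=read_camera("side");cv2.imwrite("pics/side3.png",cv2.resize(p[160:320,190:380,::-1],(712,600),interpolation=cv2.INTER_CUBIC))
np.save("side3.npy",d);p,d=read_camera("top")
for c in("side","top"): print(c,[(np.round(r["point"],1),round(r["score"],2)) for r in place_of("mark",c)],[(np.round(r["point"],1),round(r["score"],2)) for r in place_of("bottle_a",c)])
E
```

```text
t: 9.7
tool_pos: [0.5526, 0.0747, 0.1915]
ee_rot: [3.141, 0.0, 1.531]
force: [-0.2, 1.2, -0.1]
gripper_width: 0.0088
finger_force: 40.0
t 9.7 tcp [0.5526 0.0747 0.1915] rpy [180.    0.   87.7] w 0.0088 F [-0.2  1.2 -0.1]
units [-1.99 -0.01  0.14] roll -0.02
side [(array([244. , 253.8]), 0.63), (array([234.4, 286.1]), 0.49), (array([247.8, 239.1]), 0.46), (array([291. , 178.8]), 0.46), (array([282.8, 254.2]), 0.43)] [(array([314.7, 283.8]), 0.58), (array([291.3, 178.6]), 0.39)]
top [(array([284.3, 176.5]), 0.61), (array([263.3, 215. ]), 0.49)] [(array([390.8, 218.6]), 0.7)]
```

View pics/side3.png

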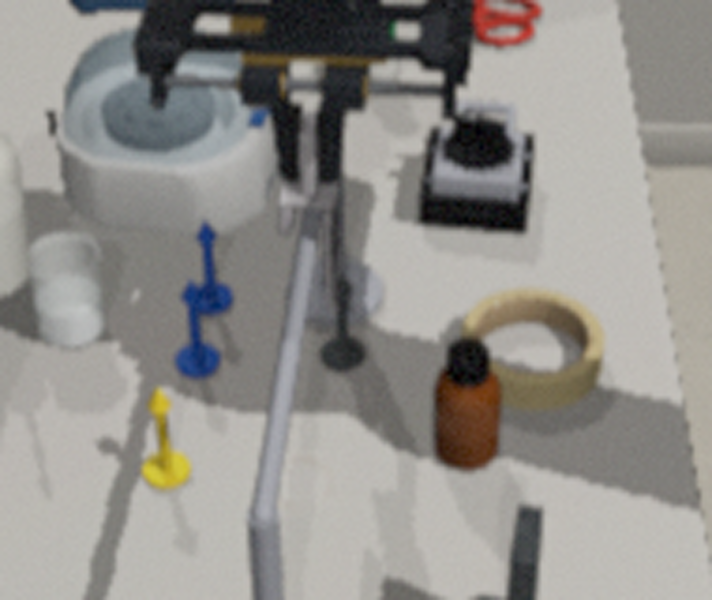

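The tag is hooked on the bar at (310,200), still short of the dark mark at (343,300). I'll slide on, with a better estimate of the mark first.

```bash
python3 -m inch '{"series":[{"jaw":0,"offset":[-0.5,0,0],"roll":0},{"jaw":0,"offset":[-0.7,0,0],"roll":0},{"jaw":0,"offset":[-0.5,0,0.05],"roll":0},{"jaw":0,"offset":[-0.3,0,0.05],"roll":0},{"jaw":0,"offset":[0,0,0],"roll":0}]}'
python3 - <<'E'
from h import *
go(.5505,.025,.187,87.85)
for p in((280,253),(282.8,254.2)): print(at_z("side",p,0).round(4))
for p in((264,213),(263.3,215)): print(at_z("top",p,0).round(4))
read_camera("side");read_camera("top")
print(proj("side",(.540,.025,0)),proj("top",(.54,.025,0)))
# base disc outline centre by dark pixels in the first pictures
for n,z in(("side",0.002),("top",0.002)):
    im=cv2.imread(f"pics/{n}0.png");g=im.max(2).astype(int)
    u,v=proj(n,(.54,.025,.03)).astype(int)
    W=g[v-22:v+22,u-14:u+14];m=W<75
    yy,xx=np.nonzero(m);pts=[(at_z(n,(x+u-14,y+v-22),z)) for x,y in zip(xx,yy)]
    print(n,len(pts),np.percentile(pts,[2,50,98],0).round(3).tolist())
E
```

```text
t: 10.5
tool_pos: [0.5505, 0.025, 0.1885]
ee_rot: [-3.141, -0.0, 1.531]
force: [0.1, 0.1, -0.8]
gripper_width: 0.0089
finger_force: 40.0
t 10.5 tcp [0.5505 0.025  0.1885] rpy [-180.    -0.    87.7] w 0.0089 F [ 0.1  0.1 -0.8]
units [-0.   -0.    0.06] roll -0.01
[0.5429 0.0211 0.    ]
[0.5354 0.0254 0.    ]
[0.5419 0.0226 0.    ]
[0.5366 0.0244 0.    ]
[281.04592347 254.0410199 ] [263.07864461 213.72416674]
side 86 [[0.53, -0.048, 0.002], [0.543, 0.016, 0.002], [0.551, 0.038, 0.002]]
top 105 [[0.526, 0.012, 0.002], [0.539, 0.025, 0.002], [0.555, 0.038, 0.002]]
```

```bash
python3 -m inch '{"series":[{"jaw":0,"offset":[0,0,0.08],"roll":0},{"jaw":0,"offset":[0,0,0],"roll":0},{"jaw":40,"offset":[0,0,0],"roll":0},{"jaw":40,"offset":[0,0,0],"roll":0},{"jaw":40,"offset":[0,0,0],"roll":0},{"jaw":40,"offset":[0,0,0],"roll":0},{"jaw":40,"offset":[0,0,-0.6],"roll":0},{"jaw":40,"offset":[0,0,-0.9],"roll":0},{"jaw":40,"offset":[0,0,-0.9],"roll":0},{"jaw":40,"offset":[0,0,0],"roll":0}]}'
python3 - <<'E'
from h import *
go(.445,-.154,.15,156.5)
p,d=read_camera("side");cv2.imwrite("pics/side4.png",cv2.resize(p[160:320,190:380,::-1],(712,600),interpolation=cv2.INTER_CUBIC))
q,d2=read_camera("top");cv2.imwrite("pics/top4.png",q[:,:,::-1])
a,b=place_of("tag","side"),place_of("tag","top")
for i in a[:1]:
    for j in b[:1]: print("tag",tri(i["point"],j["point"]))
E
```

```text
t: 11.6
tool_pos: [0.5516, 0.0258, 0.2493]
ee_rot: [3.136, 0.001, 1.533]
force: [0.1, -0.0, 0.2]
gripper_width: 0.04
finger_force: 0.0
t 11.6 tcp [0.5516 0.0258 0.2493] rpy [179.7   0.   87.8] w 0.04 F [ 0.1 -0.   0.2]
units [-7.35 -3.99  3.97] roll -8.58
```

View pics/side4.png

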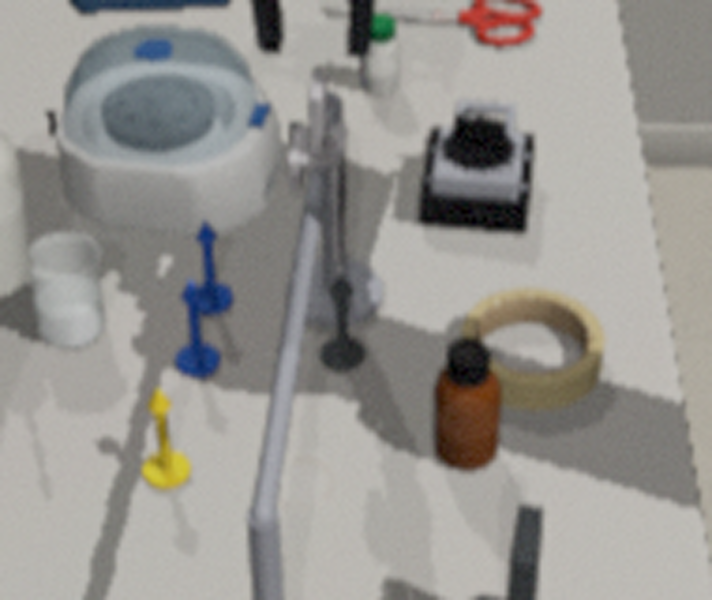

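The tag hangs alone on the bar with its pointer at (343,268), right above the mark's tip at (343,285). Next the dial.

```bash
python3 -m inch '{"series":[{"jaw":40,"offset":[-0.9,-0.5,0],"roll":0},{"jaw":40,"offset":[-0.9,-0.5,0],"roll":0},{"jaw":40,"offset":[-0.9,-0.5,0],"roll":0},{"jaw":40,"offset":[-0.9,-0.5,0],"roll":0},{"jaw":40,"offset":[-0.9,-0.5,0],"roll":0},{"jaw":40,"offset":[-0.9,-0.5,0],"roll":0},{"jaw":40,"offset":[-0.9,-0.5,0],"roll":0},{"jaw":40,"offset":[-0.9,-0.4,0],"roll":0},{"jaw":40,"offset":[0,0,0],"roll":0}]}'
python3 -m inch '{"series":[{"jaw":40,"offset":[0,0,0],"roll":-1},{"jaw":40,"offset":[0,0,0],"roll":-1},{"jaw":40,"offset":[0,0,0],"roll":-1},{"jaw":40,"offset":[0,0,0],"roll":-1},{"jaw":40,"offset":[0,0,0],"roll":-1},{"jaw":40,"offset":[0,0,0],"roll":-1},{"jaw":40,"offset":[0,0,0],"roll":-1},{"jaw":40,"offset":[0,0,0],"roll":-1},{"jaw":40,"offset":[0,0,0],"roll":-0.65},{"jaw":40,"offset":[0,0,0],"roll":0}]}'
python3 - <<'E'
from h import *
go(.445,-.154,.055,157)
E
```

```text
t: 12.7
tool_pos: [0.4453, -0.1518, 0.2458]
ee_rot: [-3.14, -0.001, 1.53]
force: [0.3, 0.8, 0.2]
gripper_width: 0.0394
finger_force: 0.0
t: 13.7
tool_pos: [0.4465, -0.1495, 0.2461]
ee_rot: [3.141, -0.001, 2.742]
force: [-0.2, 0.2, -0.2]
gripper_width: 0.0402
finger_force: 0.0
t 13.7 tcp [ 0.4465 -0.1495  0.2461] rpy [ 1.800e+02 -1.000e-01  1.571e+02] w 0.0402 F [-0.2  0.2 -0.2]
units [-0.02 -0.19  7.64] roll 0.01
```

```bash
python3 -m inch '{"series":[{"jaw":40,"offset":[0,-0.19,0.6],"roll":0},{"jaw":40,"offset":[0,0,1],"roll":0},{"jaw":40,"offset":[0,0,1],"roll":0},{"jaw":40,"offset":[0,0,1],"roll":0},{"jaw":40,"offset":[0,0,1],"roll":0},{"jaw":40,"offset":[0,0,1],"roll":0},{"jaw":40,"offset":[0,0,0.9],"roll":0},{"jaw":40,"offset":[0,0,0.5],"roll":0},{"jaw":40,"offset":[0,0,0.3],"roll":0},{"jaw":40,"offset":[0,0,0],"roll":0}]}'
python3 - <<'E'
from h import *
go(.445,-.154,.055,157)
# lock yaw: edges of light body / shackle in first top picture rectified to the z=.046 and z=.037 planes
im=cv2.imread("pics/top4.png");g=im.max(2)
c=calibration("top")
def rect(z,x0,y0,n=400,r=.00025):
    v,u=np.mgrid[:n,:n];X=np.stack([x0-v*r,y0-u*r,np.full_like(u,z,float)],-1)
    k=(X@c["R"].T+c["t"])@c["mtx"].T;k=(k[...,:2]/k[...,2:]).astype(np.float32)
    return cv2.remap(g,k[...,0],k[...,1],cv2.INTER_CUBIC)
a=rect(.037,.480,-.195,300);m=(a>115).astype(np.uint8);b=rect(.046,.495,-.105)
cv2.imwrite("pics/rect.png",np.hstack([cv2.resize(a,(400,400)),b]))
E
```

```text
t: 14.7
tool_pos: [0.4442, -0.1541, 0.0635]
ee_rot: [3.141, -0.002, 2.739]
force: [0.1, -0.7, 1.1]
gripper_width: 0.04
finger_force: 0.0
t 14.7 tcp [ 0.4442 -0.1541  0.0635] rpy [ 1.800e+02 -1.000e-01  1.569e+02] w 0.04 F [ 0.1 -0.7  1.1]
units [-0.03  0.02  0.34] roll -0.01
```

View pics/rect.png

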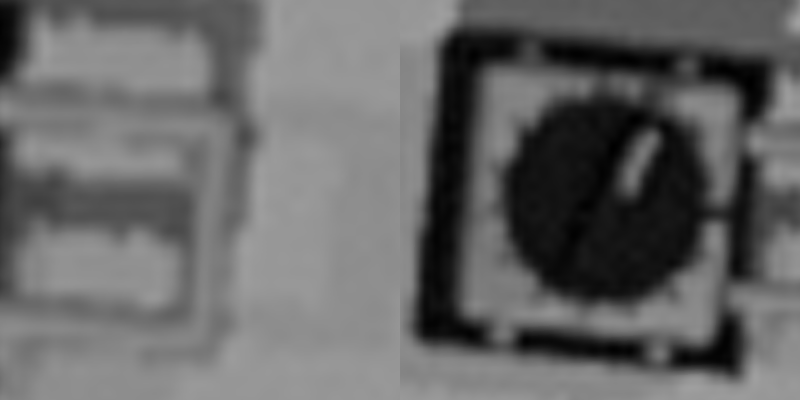

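The rectified view puts the lock's yaw at about -5° (body edges (480,65)–(745,85)) and the white line about 72° anticlockwise of the index, which is three notches. I'll go down and grip the dial.

```bash
python3 -m inch '{"series":[{"jaw":40,"offset":[0,0,0.2],"roll":0},{"jaw":40,"offset":[0,0,0.12],"roll":0},{"jaw":40,"offset":[0,0,0],"roll":0},{"jaw":0,"offset":[0,0,0],"roll":0},{"jaw":0,"offset":[0,0,0],"roll":0},{"jaw":0,"offset":[0,0,0],"roll":0},{"jaw":0,"offset":[0,0,0],"roll":0},{"jaw":0,"offset":[0,0,0],"roll":0},{"jaw":0,"offset":[0,0,0],"roll":0}]}' 30
python3 - <<'E'
from h import *
go(.445,-.154,.055,85);s=read_state();print(np.round(s["ft_torque"],3),s["finger_force"])
E
python3 -m inch '{"series":[{"jaw":0,"offset":[0,0,0],"roll":0.5},{"jaw":0,"offset":[0,0,0],"roll":0.5},{"jaw":0,"offset":[0,0,0],"roll":0.5},{"jaw":0,"offset":[0,0,0],"roll":0}]}'
python3 - <<'E'
from h import *
go(.445,-.154,.055,85);s=read_state();print(np.round(s["ft_torque"],3),s["finger_force"])
E
```

```text
t: 15.6
tool_pos: [0.4445, -0.1546, 0.0563]
ee_rot: [-3.142, 0.0, 2.74]
force: [-0.5, 0.5, 2.0]
gripper_width: 0.0119
finger_force: 30.0
t 15.6 tcp [ 0.4445 -0.1546  0.0563] rpy [-180.    0.  157.] w 0.0119 F [-0.5  0.5  2. ]
units [-0.01  0.03  0.05] roll 9.0
[ 0.104  0.027 -0.024] 30.0001962762326
t: 16.0
tool_pos: [0.4445, -0.1546, 0.0564]
ee_rot: [-3.142, 0.0, 2.531]
force: [-0.6, 0.0, 1.8]
gripper_width: 0.0117
finger_force: 30.0
t 16.0 tcp [ 0.4445 -0.1546  0.0564] rpy [-180.    0.  145.] w 0.0117 F [-0.6  0.   1.8]
units [-0.    0.03  0.05] roll 7.5
[0.043 0.105 0.072] 30.000854269601405
```

```bash
R='from h import *
go(.445,-.154,.055,85);s=read_state();print("TZ",np.round(s["ft_torque"],3))'
python3 -m inch '{"series":[{"jaw":0,"offset":[0,0,0],"roll":0.5},{"jaw":0,"offset":[0,0,0],"roll":0.5},{"jaw":0,"offset":[0,0,0],"roll":0.5},{"jaw":0,"offset":[0,0,0],"roll":0}]}'>/dev/null; python3 -c "$R"
python3 -m inch '{"series":[{"jaw":0,"offset":[0,0,0],"roll":0.5},{"jaw":0,"offset":[0,0,0],"roll":0.5},{"jaw":0,"offset":[0,0,0],"roll":0}]}'>/dev/null; python3 -c "$R"
python3 -m inch '{"series":[{"jaw":0,"offset":[0,0,0],"roll":0.5},{"jaw":0,"offset":[0,0,0],"roll":0.5},{"jaw":0,"offset":[0,0,0],"roll":0.5},{"jaw":0,"offset":[0,0,0],"roll":0.5},{"jaw":0,"offset":[0,0,0],"roll":0}]}'>/dev/null; python3 -c "$R"
python3 -m inch '{"series":[{"jaw":0,"offset":[0,0,0],"roll":0.5},{"jaw":0,"offset":[0,0,0],"roll":0.5},{"jaw":0,"offset":[0,0,0],"roll":0}]}'>/dev/null; python3 -c "$R"
python3 -m inch '{"series":[{"jaw":0,"offset":[0,0,0],"roll":0.5},{"jaw":0,"offset":[0,0,0],"roll":0.5},{"jaw":0,"offset":[0,0,0],"roll":0.5},{"jaw":0,"offset":[0,0,0],"roll":0.5},{"jaw":0,"offset":[0,0,0],"roll":0}]}'>/dev/null; python3 -c "$R"
```

```text
t 16.4 tcp [ 0.4445 -0.1547  0.0563] rpy [-180.     0.   133.1] w 0.012 F [-2.1  0.8  2.1]
units [0.01 0.04 0.05] roll 6.01
TZ [-0.2    0.245 -0.107]
t 16.7 tcp [ 0.4444 -0.1547  0.0563] rpy [-180.     0.   125.2] w 0.0118 F [-2.6 -0.2  4.6]
units [0.01 0.04 0.05] roll 5.02
TZ [-0.118  0.416  0.25 ]
t 17.2 tcp [ 0.4446 -0.1547  0.0563] rpy [180.    0.  109.1] w 0.0116 F [-1.2 -0.4  3. ]
units [0.02 0.03 0.05] roll 3.02
TZ [-0.067  0.197 -0.052]
t 17.5 tcp [ 0.4444 -0.1546  0.0562] rpy [-180.    -0.   101.2] w 0.0117 F [-3.4 -0.3  3.1]
units [0.02 0.03 0.05] roll 2.03
TZ [-0.034  0.51   0.24 ]
t 18.0 tcp [ 0.4445 -0.1546  0.0562] rpy [180.   -0.   85.2] w 0.0113 F [-0.8  0.8  2.6]
units [0.03 0.02 0.05] roll 0.02
TZ [-0.079  0.261 -0.091]
```

Torque peaks between the notches and reversals after each show three clicks. I'll release and move above the shackle.

```bash
python3 -m inch '{"series":[{"jaw":30,"offset":[0,0,0],"roll":0},{"jaw":30,"offset":[0,0,0],"roll":0},{"jaw":30,"offset":[0,0,0],"roll":0},{"jaw":50,"offset":[0,0,-0.6],"roll":0},{"jaw":80,"offset":[0,0,-1],"roll":0},{"jaw":80,"offset":[0,0,-1],"roll":0},{"jaw":80,"offset":[0,0,-1],"roll":0},{"jaw":80,"offset":[-0.6,0,0],"roll":0},{"jaw":80,"offset":[-1,0,0],"roll":0},{"jaw":80,"offset":[-0.95,0,0],"roll":0},{"jaw":80,"offset":[0,0,0],"roll":0}]}'
python3 - <<'E'
from h import *
go(.4385,-.2185,.018,85)
p,d=read_camera("side");q,e=read_camera("top")
cv2.imwrite("pics/s5.png",np.hstack([cv2.resize(x,(400,400),interpolation=cv2.INTER_CUBIC) for x in(p[165:235,285:355,::-1],q[215:285,305:375,::-1])]))
k=calibration("side");v,u=np.mgrid[:420,:560]
X=np.stack([u,v,np.ones_like(u)],-1)@np.linalg.inv(k["mtx"]).T*d[...,None];W=(X-k["t"])@k["R"]
m=(abs(W[...,0]-.446)<.03)&(abs(W[...,1]+.152)<.03)&(W[...,2]>.062)&(W[...,2]<.085);P=W[m]
print(len(P),cv2.minAreaRect((P[:,:2]*1000).astype(np.float32)))
E
```

```text
t: 19.1
tool_pos: [0.4384, -0.2204, 0.1452]
ee_rot: [-3.141, -0.0, 1.482]
force: [-0.7, 0.3, -0.1]
gripper_width: 0.0799
finger_force: 0.0
t 19.1 tcp [ 0.4384 -0.2204  0.1452] rpy [-180.    -0.    84.9] w 0.0799 F [-0.7  0.3 -0.1]
units [ 0.08 -0.    5.09] roll -0.01
54 ((447.0561218261719, -151.3302001953125), (45.48148727416992, 11.417556762695312), 89.26947021484375)
```

View pics/s5.png

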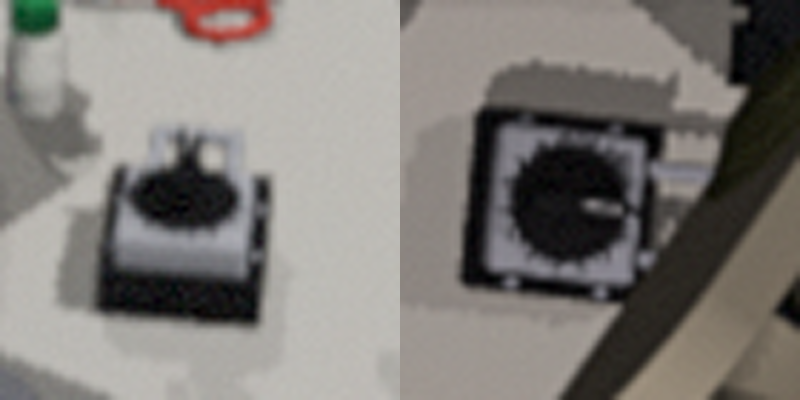

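The white line at (600,206) points at the index mark at (640,210), so the dial is at zero. I'll descend on the shackle.

```bash
python3 -m inch '{"series":[{"jaw":80,"offset":[0.08,0,0.6],"roll":0},{"jaw":80,"offset":[0,0,0.9],"roll":0},{"jaw":80,"offset":[0,0,0.9],"roll":0},{"jaw":80,"offset":[0,0,0.9],"roll":0},{"jaw":80,"offset":[0,0,0.8],"roll":0},{"jaw":80,"offset":[0,0,0.5],"roll":0},{"jaw":80,"offset":[0,0,0.3],"roll":0},{"jaw":80,"offset":[0,0,0.15],"roll":0},{"jaw":80,"offset":[0,0,0],"roll":0}]}'
python3 -m inch '{"series":[{"jaw":0,"offset":[0,0,0],"roll":0},{"jaw":0,"offset":[0,0,0],"roll":0},{"jaw":0,"offset":[0,0,0],"roll":0},{"jaw":0,"offset":[0,0,0],"roll":0},{"jaw":0,"offset":[0,0,0],"roll":0},{"jaw":0,"offset":[0,0,0],"roll":0},{"jaw":0,"offset":[0,0,0],"roll":0},{"jaw":0,"offset":[0,0,0],"roll":0}]}' 60
python3 - <<'E'
from h import *
go(.4385,-.2185,.018,85)
E
```

```text
t: 20.1
tool_pos: [0.4392, -0.216, 0.0201]
ee_rot: [3.141, 0.0, 1.484]
force: [0.6, -0.4, 0.5]
gripper_width: 0.0802
finger_force: 0.0
t: 20.9
tool_pos: [0.4392, -0.2162, 0.0201]
ee_rot: [3.141, 0.0, 1.484]
force: [-0.6, -1.2, 1.5]
gripper_width: 0.0473
finger_force: 60.0
t 20.9 tcp [ 0.4392 -0.2162  0.0201] rpy [180.   0.  85.] w 0.0473 F [-0.6 -1.2  1.5]
units [-0.09 -0.02  0.08] roll 0.0
```

```bash
python3 -m inch '{"series":[{"jaw":0,"offset":[-0.2,0,0],"roll":0},{"jaw":0,"offset":[-0.2,0,0],"roll":0},{"jaw":0,"offset":[-0.2,0,0],"roll":0},{"jaw":0,"offset":[0,0,0],"roll":0}]}'
python3 -m inch '{"series":[{"jaw":0,"offset":[-0.1,0,0],"roll":0},{"jaw":0,"offset":[-0.1,0,0],"roll":0},{"jaw":0,"offset":[0,0,0],"roll":0}]}'
python3 -m inch '{"series":[{"jaw":0,"offset":[-0.05,0,0],"roll":0},{"jaw":0,"offset":[0,0,0],"roll":0}]}'
python3 -m inch '{"series":[{"jaw":0,"offset":[-0.05,0,0],"roll":0},{"jaw":0,"offset":[0,0,0],"roll":0}]}'
```

```text
t: 21.3
tool_pos: [0.4377, -0.232, 0.02]
ee_rot: [3.141, 0.001, 1.483]
force: [-1.7, -1.3, 1.7]
gripper_width: 0.0469
finger_force: 60.0
t: 21.6
tool_pos: [0.4373, -0.2363, 0.02]
ee_rot: [-3.142, 0.0, 1.484]
force: [-0.9, -0.3, 2.2]
gripper_width: 0.0468
finger_force: 60.0
t: 21.8
tool_pos: [0.4372, -0.2372, 0.0199]
ee_rot: [-3.141, -0.0, 1.484]
force: [-1.3, 2.1, 1.5]
gripper_width: 0.0469
finger_force: 60.0
t: 22.0
tool_pos: [0.4371, -0.2384, 0.0199]
ee_rot: [-3.141, -0.0, 1.484]
force: [-0.2, 2.3, 1.6]
gripper_width: 0.0469
finger_force: 60.0
```

```bash
python3 -m inch '{"series":[{"jaw":0,"offset":[-0.04,0,0],"roll":0},{"jaw":0,"offset":[0,0,0],"roll":0}]}'
python3 -m inch '{"series":[{"jaw":0,"offset":[-0.04,0,0],"roll":0},{"jaw":0,"offset":[0,0,0],"roll":0}]}'
python3 -m inch '{"series":[{"jaw":0,"offset":[-0.04,0,0],"roll":0},{"jaw":0,"offset":[0,0,0],"roll":0}]}'
```

```text
t: 22.2
tool_pos: [0.4369, -0.2387, 0.0197]
ee_rot: [-3.141, -0.002, 1.483]
force: [1.4, 6.8, 1.6]
gripper_width: 0.0471
finger_force: 60.0
t: 22.4
tool_pos: [0.4367, -0.2388, 0.0195]
ee_rot: [-3.14, -0.004, 1.482]
force: [2.1, 11.1, 2.2]
gripper_width: 0.0469
finger_force: 60.1
t: 22.6
tool_pos: [0.4367, -0.2389, 0.0194]
ee_rot: [-3.14, -0.005, 1.482]
force: [4.2, 16.7, 3.0]
gripper_width: 0.0472
finger_force: 60.1
```

At the stop (17 N). I'll relax the pull and lift.

```bash
python3 -m inch '{"series":[{"jaw":0,"offset":[0.1,0,0],"roll":0},{"jaw":0,"offset":[0,0,0],"roll":0},{"jaw":0,"offset":[0,0,-0.1],"roll":0},{"jaw":0,"offset":[0,0,-0.15],"roll":0},{"jaw":0,"offset":[0,0,-0.2],"roll":0},{"jaw":0,"offset":[0,0,-0.2],"roll":0},{"jaw":0,"offset":[0,0,-0.2],"roll":0},{"jaw":0,"offset":[0,0,0],"roll":0}]}'
python3 - <<'E'
from h import *
go(.4385,-.2385,.23,85);print(np.round(read_state()["ft_torque"],3))
p,d=read_camera("side");q,e=read_camera("top")
cv2.imwrite("pics/s6.png",np.hstack([cv2.resize(x,(400,400),interpolation=cv2.INTER_CUBIC) for x in(p[145:235,275:365,::-1],q[205:295,295:385,::-1])]))
E
```

```text
t: 23.4
tool_pos: [0.4373, -0.2397, 0.0415]
ee_rot: [3.141, 0.001, 1.484]
force: [0.1, -0.2, -4.3]
gripper_width: 0.0467
finger_force: 60.1
t 23.4 tcp [ 0.4373 -0.2397  0.0415] rpy [1.8e+02 1.0e-01 8.5e+01] w 0.0467 F [ 0.1 -0.2 -4.3]
units [ 0.05  0.05 -7.54] roll 0.0
[-0.367  0.111  0.057]
```

View pics/s6.png

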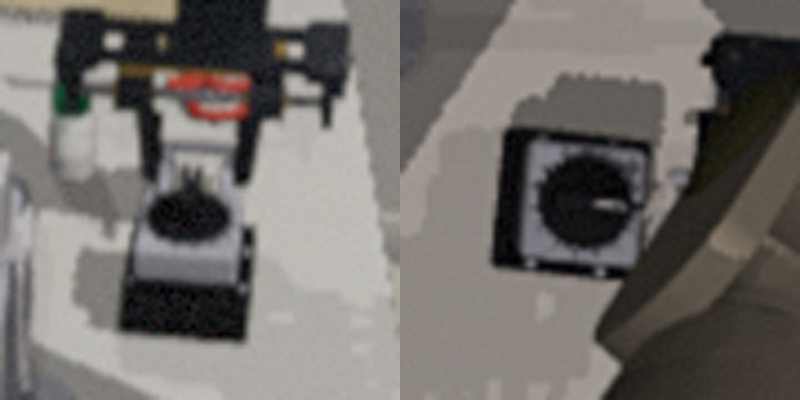

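The lock is lifted clear with the shackle held, white line still at the index (605,205). I'll raise it.

```bash
python3 -m inch '{"series":[{"jaw":0,"offset":[0,0,-0.3],"roll":0},{"jaw":0,"offset":[0,0,-0.5],"roll":0},{"jaw":0,"offset":[0,0,-0.7],"roll":0},{"jaw":0,"offset":[0,0,-0.8],"roll":0},{"jaw":0,"offset":[0,0,-0.8],"roll":0},{"jaw":0,"offset":[0,0,-0.8],"roll":0},{"jaw":0,"offset":[0,0,-0.8],"roll":0},{"jaw":0,"offset":[0,0,-0.8],"roll":0},{"jaw":0,"offset":[0,0,-0.7],"roll":0},{"jaw":0,"offset":[0,0,-0.5],"roll":0},{"jaw":0,"offset":[0,0,-0.3],"roll":0},{"jaw":0,"offset":[0,0,0],"roll":0}]}'
python3 -m inch '{"series":[{"jaw":0,"offset":[0,0,0],"roll":0},{"jaw":0,"offset":[0,0,0],"roll":0},{"jaw":0,"offset":[0,0,0],"roll":0},{"jaw":0,"offset":[0,0,0],"roll":0},{"jaw":0,"offset":[0,0,0],"roll":0}]}'
python3 - <<'E'
from h import *
for n in("side","top"):
    p,d=read_camera(n);k=calibration(n);v,u=np.mgrid[:420,:560]
    if n=="side":P0=p
    X=np.stack([u,v,np.ones_like(u)],-1)@np.linalg.inv(k["mtx"]).T*d[...,None];W=(X-k["t"])@k["R"]
    g=p.max(2)
    m=(abs(W[...,0]-.444)<.04)&(W[...,1]>-.20)&(W[...,1]<-.10)&(W[...,2]>.236)&(W[...,2]<.258)&(d>0);P=W[m]
    print(n,len(P),P.mean(0).round(3))
    if len(P)>20:
        A=np.c_[P[:,:2]-P[:,:2].mean(0),np.ones(len(P))];print(np.linalg.lstsq(A,P[:,2],rcond=None)[0].round(3))
    m=(abs(W[...,0]-.444)<.02)&(W[...,1]>-.21)&(W[...,1]<-.10)&(W[...,2]>.264)&(W[...,2]<.3)&(d>0);P=W[m];print("bar",len(P),P.mean(0).round(3), P.min(0).round(3),P.max(0).round(3))
cv2.imwrite("pics/s7.png",cv2.resize(P0[100:320,190:420,::-1],(627,600),interpolation=cv2.INTER_CUBIC))
E
```

```text
t: 24.7
tool_pos: [0.4373, -0.2392, 0.2175]
ee_rot: [3.14, 0.001, 1.484]
force: [-0.2, 0.2, -4.9]
gripper_width: 0.0473
finger_force: 60.1
t: 25.2
tool_pos: [0.4371, -0.239, 0.216]
ee_rot: [-3.141, -0.0, 1.484]
force: [-1.6, 0.3, -3.3]
gripper_width: 0.0469
finger_force: 60.0
side 312 [ 0.446 -0.144  0.243]
[ 0.007 -0.071  0.243]
bar 48 [ 0.446 -0.154  0.271] [ 0.436 -0.21   0.264] [ 0.454 -0.133  0.3  ]
top 864 [ 0.446 -0.158  0.242]
[-0.004 -0.026  0.242]
bar 128 [ 0.446 -0.157  0.269] [ 0.44  -0.177  0.265] [ 0.453 -0.138  0.274]
```

View pics/s7.png

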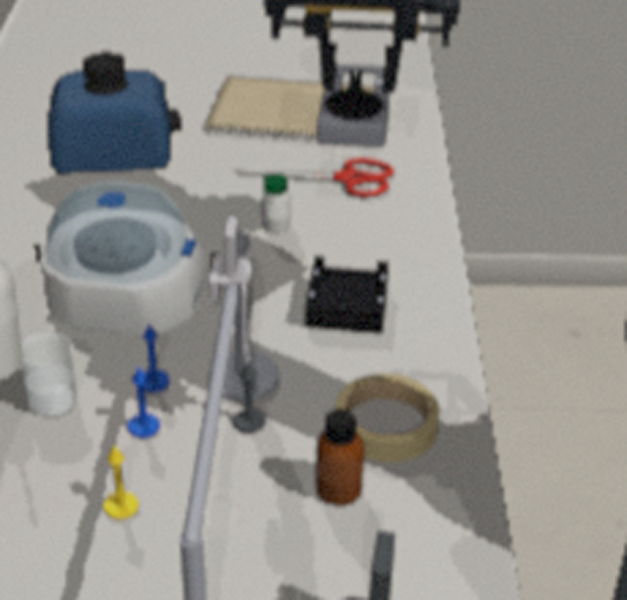

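The nest at (347,297) is empty and the lock is held level, dial up, with its underside at about 0.216 m. The tag hangs above the dark mark at (248,415), and both bottles are standing.

```bash
python3 -c "
from bench import *
print(close_job())"
```

```text
the job is handed in; nothing more can be done
None
```

The job is handed in: the tag hangs on the rail above the dark marker, and the opened padlock is held level, dial up, about 21 cm above the worktop, with both bottles standing; the judging result was not shown.

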